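Basket into the wash case, lid down, clamp over

ROBOT

A 6-joint arm with a two-finger parallel gripper is mounted at the origin on the work surface. World frame = base frame: x ahead of the robot, y to its left, z up, the work surface at z = 0. Lengths are in m, angles in rad, forces in N, time in s.
With the tool pointing down it reaches from about 0.3 to 0.775 m from the base axis. Payload 14.6 kg.
Tool frame: the origin (TCP) lies midway between the tips of the shut fingers; the grasp point (between the pads) lies 19 mm behind it (tcp_to_grasp is the distance from the TCP to the grasp point, in m); z points along the fingers, y is the line along which they close (so a half turn about z gives the same grasp; the last joint's range is limited). The gripper opens to 94 mm and grips with 3 to 60 N. Pads are 16 mm wide; open, the fingers measure 119 mm over their backs; the gripper's body (75 mm by 177 mm) begins 78 mm behind the grasp point.
Start: joints at [-1.28, 0.3, 1.521, -0, 1.321, -0.067], TCP at [0.193, -0.515, 0.176] pointing down, gripper open.
Joint ranges: [-3.03, 3.03], [-0.79, 2.21], [0.23, 2.52], [-1.04, 4.18], [0, 3.07], [-2.55, 2.55]. Speed limits (rad/s): [2.22, 2.22, 2.57, 3.14, 3.14, 3.14].

INTERFACE

Orientations are given as [roll, pitch, yaw] about the fixed x, y, z axes, in that order (R = Rz(yaw) Ry(pitch) Rx(roll)).
In Python, from station import * gives the robot as it stands.
- The arm moves only by the tool send_rows, never from a script. Its argument "motion" is a list of rows, each a list of 3 entries, a list of its own where there are three numbers: the shift along the tool's x, y, z in units of 0.03 m (1.0 is 0.03 m), then the turn, a rotation vector about the tool's x, y, z in units of 0.12 rad (1.0 is 0.12 rad), then the opening, from -1 (shut) to 1 (fully open). In form: [[[x, y, z], [rx, ry, rz], grip], ...]. A call has 1 to 12 rows; each row shifts and turns the commanded pose from where the row before left it, along the tool's axes as they then stand; what a row does not reach is not made up. A row lasts 1/10 s, in which the tool goes at most 50 mm and 8.59 degrees, less where a joint would pass 70% of its speed; a pose out of reach is approached as far as the arm can. A call with a number of a shift or a turn outside -1 to 1 is refused whole. A call with a gripper value outside its range is refused whole. The fingers move at their own pace and stop on an object; "squeeze" is the grip in N (left out, the last holds). Time passes only in rows, so rows that do not move let the fingers close. It gives the time, the measured TCP pose, the force, the opening and the grip force at its end, in the units of the state.
- get_obs(): the state, without advancing time (a new reading comes with each control period).
- camera(name): name is "scene" or "top" or "wrist"; returns a dict with "pixels" (480x640x3 uint8, red, green, blue), "depth" (480x640 float32, m along the optical axis (not along the pixel's ray), 0 where there is no reading), "fx", "fy", "cx", "cy" (pixels), "rvec" (rotation vector, rad) and "tvec" (3), from world to camera coordinates, as OpenCV has them. Camera axes: x right, y down, z forward; pixel columns grow to the right and rows downward; lengths in m; the calibration is good to about 2 mm. A picture is of the moment at which its call begins.
- hand_in(): hands the job in; it is judged then, once.
The state is a dict: "time_s": time; "qpos": joint angles; "joint_vel": joint speeds; "tau": joint torques, N m; "ee_pos": TCP position; "eef_rot": TCP orientation; "force": force on the tool from outside, world axes, zero at the start; "moment": the same for the moment, N m; "grip_width": finger opening in m; "grip_force": force on a finger pad.
Only numpy, scipy, OpenCV 4.12 (cv2) and the standard library are available. Lean on these libraries where they do the work, as an engineer would, in place of code of your own. Each camera call takes 0.05 s, during which the arm holds its last target. There are 200 camera calls.

TASK

The steel filter basket is going off to be washed: set it, open side up, inside the steel wash case, bring the blue lid down onto its seal, and then swing the red clamp over and press it until it snaps home and holds the lid fully shut. Do not slam the lid or force anything, and leave the milk jug, the two shot glasses and the red distribution tool where they are.

Things in the scene. Friction and masses are not known exactly. Their poses are not given: they have to be found in the camera images.
- basket: loose steel espresso filter basket, 60 g, a small open cup standing open side up: foot 52 mm across, rim 62 mm across (the widest, 23.5 to 28 mm above the foot), 28 mm high, 3 mm wall. Origin: centre of the underside; z axis up out of its mouth
- case: fixed open-topped steel wash case, outside 150 (x) by 160 (y) by 55 mm high, walls 4 mm, floor 5 mm thick. Origin: centre of its underside; its x axis points to the side with the lid hinge, its z axis up. On the other (-x) side is the clamp's bracket, 40 mm wide, reaching to x = -135 mm and up to z = 78 mm
- lid (a joint): hinge angle of the blue lid, rad: 0 fully shut, about 1.57 upright, limit 1.9 (leaning back). The lid is a flat plate 151.5 by 160 by 6 mm, 0.25 kg, with no handle, and its stiff hinge keeps it where it is left. Its seal stops it about 0.05 rad short of shut; it only stays fully shut while the clamp holds it
- lid_hinge (a point): hinge line of the lid, middle of its length: in the case frame x = 75, y = 0, z = 55.5 mm; the line runs along the case's y axis
- lid_edge (a point): middle of the lid's free edge, on its outer (upper, when shut) face, 151.5 mm from the hinge line
- clamp (a joint): angle of the red clamp lever, rad: 0 clamped, over the shut lid against a hard stop; about 2.0 open, leaning outward; limit 2.15. Over-centre: it swings easily to 0.5, then a sprung cam resists by about 0.5 N m and throws it back; from 0.2 its rubber foot squeezes the lid's seal; at 0.14 to 0.08 it may stick part way; below that it snaps home and stays. It cannot go home unless the lid is down
- clamp_pivot (a point): pivot of the clamp lever: in the case frame x = -92, y = 0, z = 66 mm; the pivot line runs along the case's y axis
- clamp_tip (a point): end of the clamp's red grip, on its outer (upper, when clamped) face, 108 mm from the pivot along the lever and 15 mm off the line through the pivot. The grip is the last 56 mm of the lever, 18 mm wide, 13 mm thick. When clamped it lies about 4 mm above the lid
- jug: squat copper milk jug, 92 mm wide, 85 mm high, handle towards its y axis to 76 mm from the centre; leave alone. Origin: centre of the underside
- glass0: clear shot glass, 50 mm wide, 62 mm high; leave alone. Origin: centre of the underside
- glass1: clear shot glass like the other; leave alone. Origin: centre of the underside
- leveller: red-topped distribution tool, 62 mm wide, 36 mm high; leave alone. Origin: centre of the underside
- seal_top (a point): middle of the top, when not pressed, of the black springy rubber seal strip just inside the case's clamp-side wall (case frame x = -67, z = 63.5 mm), 6 mm wide, 120 mm long. It stands 8 mm above the rim and gives way to rim level under 2 to 6 N
Mind the look-alikes: they are no part of the job. Leave any green look-alike of the basket alone.

How it is judged:
By the outcome, as a careful person would: the job done as asked, in the order asked, and still so for the second after the job is handed in, with the robot touching nothing.
It also fails if it takes over 70 s, if anything falls off the work surface, if the arm or the gripper's body presses on something with over 40 N, if the wrist force passes 120 N, or if a joint passes its speed limit or range.

## Working session

There is one attempt and no reset: what is moved stays moved. The work goes in short steps, Python scripts to look and compute and a tool call to move; the robot and the scene stay as the last step left them, time stands still between calls to the robot, and variables do not carry over. Pictures are saved under pics/ and viewed, at most 10 in all, crops included, and the job is handed in when it is done.

Besides the shell and the picture viewer there is one more tool, called after "Request:" by a JSON object that holds its "op" and its "data", one argument or row to a line. send_rows: Moves the arm, as the interface text tells. Its arguments: {"type":"object","properties":{"motion":{"type":"array"},"squeeze":{"type":"number"}},"required":["motion"]}

```bash
ls; mkdir -p pics; cat > h.py <<'E'
from station import *
import numpy as np, cv2
from scipy.spatial.transform import Rotation as R
def cam(n):
    c=camera(n); c['R']=cv2.Rodrigues(np.array(c['rvec'],float))[0]; c['t']=np.array(c['tvec'],float).ravel(); return c
def cloud(c):
    d=c['depth']; v,u=np.mgrid[:480,:640]
    p=np.stack([(u-c['cx'])/c['fx']*d,(v-c['cy'])/c['fy']*d,d],-1)
    return (p-c['t'])@c['R']   # world pts HxWx3
def save(n,img): cv2.imwrite('pics/'+n+'.png',img[...,::-1])
E
python3 - <<'E'
from h import *
a=cam('scene');b=cam('top')
np.savez('a.npz',**a);np.savez('b.npz',**b)
save('scene',a['pixels']);save('top',b['pixels'])
o=get_obs();print(o['time_s'],o['ee_pos'],o['eef_rot'],o['force'],o['grip_width'])
for c in(a,b):print((-c['R'].T@c['t']).round(3),c['fx'])
E
```

```text
pics
0.1 [ 0.19252924 -0.51491982  0.17535179] [-3.14057764e+00 -7.55866246e-05  3.57801361e-01] [-1.03435644  0.58408346  0.6884712 ] 0.09380954748839962
[1.409 0.136 0.988] 623.915600830344
[ 0.42  -0.041  1.03 ] 531.4765995571806
```

View pics/scene.png

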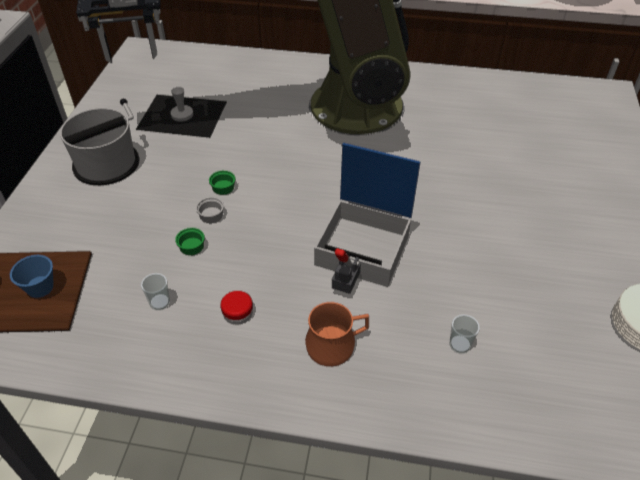

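View pics/top.png

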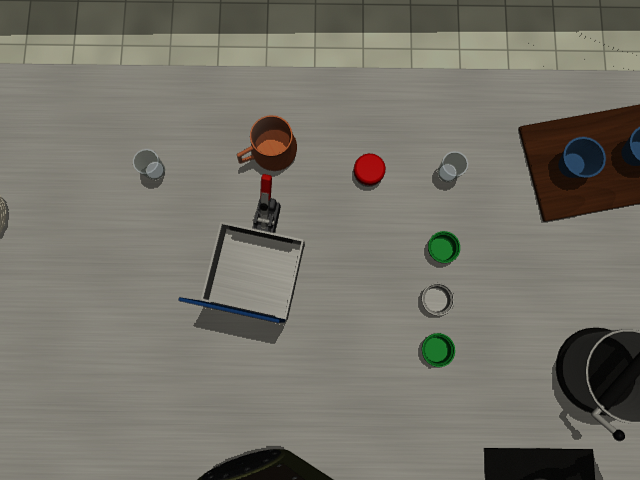

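The scene view shows the steel basket at (210,210) between two green look-alikes at (222,182) and (190,241). In the top view the steel one is at (437,300) and the greens at (443,248) and (438,350). The grey steel ring fits the description. The case is at top (255,272), with its lid hinge on the robot side. The red clamp at (266,190) leans towards the jug at (272,143).

```bash
cat > m.py <<'E'
from h import *
b=dict(np.load('b.npz'));a=dict(np.load('a.npz'))
def rayz(c,u,v,z):
    d=c['R'].T@np.array([(u-c['cx'])/c['fx'],(v-c['cy'])/c['fy'],1.]); o=-c['R'].T@c['t']
    return o+d*(z-o[2])/d[2]
P=cloud(b);Q=cloud(a)
def rep(n,m,p): 
    q=p[m]; print(n,m.sum(),q.mean(0).round(4),q.min(0).round(4),q.max(0).round(4))
v,u=np.mgrid[:480,:640]
box=lambda x0,x1,y0,y1:(u>=x0)&(u<=x1)&(v>=y0)&(v<=y1)
for n,bx in dict(basket=(415,460,278,322),g1=(420,465,228,268),g2=(415,460,328,372)).items():
    m=box(*bx)&(P[...,2]>.02)
    q=P[m]; (cc,r)=cv2.minEnclosingCircle(q[:,:2].astype(np.float32)); print(n,m.sum(),np.round(cc,4),round(r,4),q[:,2].max())
# table flatness
print('table',np.median(P[box(300,400,230,330)][:,2]))
# case rim
m=box(180,320,215,330)&(abs(P[...,2]-.055)<.004); rep('rim',m,P)
r=cv2.minAreaRect(P[m][:,:2].astype(np.float32));print(r, cv2.boxPoints(r).round(4))
for nm,c,p in(('top',b,P),('scene',a,Q)):
    h=cv2.cvtColor(c['pixels'],cv2.COLOR_RGB2HSV)
    blue=(h[...,0]>100)&(h[...,0]<125)&(h[...,1]>140)
    bm=blue&(box(170,300,280,330) if nm=='top' else box(330,430,140,220)); rep(nm+' lid',bm,p)
    red=((h[...,0]<4)|(h[...,0]>176))&(h[...,1]>180)
    rm=red&(box(255,280,170,215) if nm=='top' else box(330,365,240,285)); rep(nm+' clamp',rm,p)
m=(P[...,2]>.07)&box(230,300,110,175);rep('jug',m,P)
q=P[m];print(cv2.minEnclosingCircle(q[:,:2].astype(np.float32)))
c=b['pixels'][200:400,380:500];save('crop',cv2.resize(np.hstack([c,b['pixels'][160:360,170:330]]),None,fx=2.8,fy=2.8,interpolation=cv2.INTER_CUBIC))
E
python3 m.py
```

```text
basket 317 [ 0.4453 -0.1702] 0.1313 1.029595320744799
g1 295 [ 0.5044 -0.1736] 0.1569 1.029595320744799
g2 324 [ 0.3938 -0.1681] 0.1295 1.029595320744799
table -0.0010889914472612052
rim 794 [0.5273 0.0801 0.0543] [ 0.4311 -0.0134  0.051 ] [0.6221 0.1724 0.0589]
((0.5348114967346191, 0.0760621428489685), (0.16042733192443848, 0.18240796029567719), 78.32609558105469) [[ 0.4293  0.016 ]
 [ 0.6079 -0.0209]
 [ 0.6404  0.1362]
 [ 0.4617  0.1731]]
top lid 460 [0.441  0.089  0.1925] [ 0.4199 -0.0414  0.0659] [0.46   0.1719 1.0296]
top clamp 190 [0.6574 0.0491 0.1434] [0.6384 0.0402 0.003 ] [0.7136 0.0589 0.1591]
scene lid 4070 [0.4476 0.0966 0.1407] [0.4248 0.0192 0.0564] [1.4088 0.1715 0.9877]
scene clamp 112 [0.6645 0.052  0.1433] [0.6484 0.0405 0.108 ] [0.6745 0.0618 0.1596]
jug 492 [0.7531 0.0508 0.1256] [ 0.4199 -0.0414  0.07  ] [0.8074 0.1126 1.0296]
((0.6136429309844971, 0.005125066265463829), 0.19937756657600403)
```

View pics/crop.png

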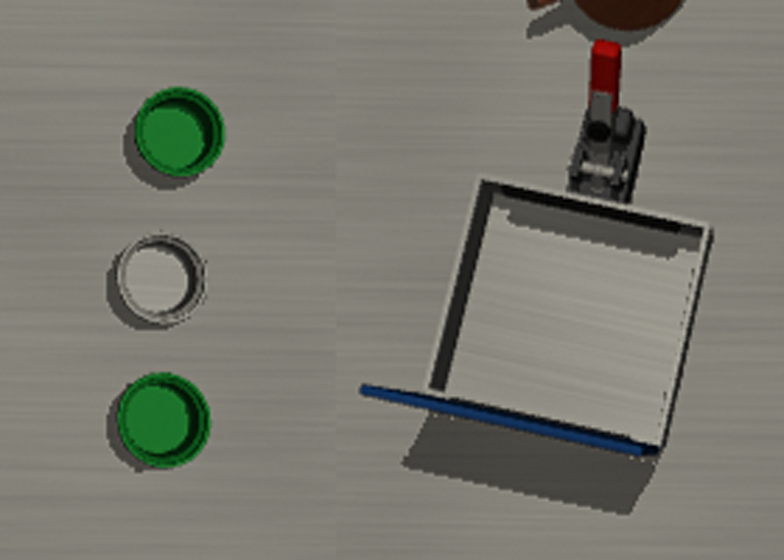

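The crop shows the steel basket with its grey open ring at crop (160,280), between the two green ones. The steel one is the target. The case is empty, the lid roughly upright, and the clamp leans out towards the jug. Next I refine the numbers, dropping pixels with no depth reading.

```bash
cat > m2.py <<'E'
exec(open('m.py').read().split("for n,bx")[0])
ok=(b['depth']>0);oka=a['depth']>0
def fit(q): 
    q=q[:,:2].astype(np.float32); return cv2.fitEllipse(q[cv2.convexHull(q,returnPoints=False).ravel()])
for n,bx in dict(basket=(415,460,278,322),g1=(420,465,228,268),g2=(415,460,328,372),jug=(251,298,112,170),gl0=(130,165,145,190),lev=(350,390,150,190)).items():
    m=box(*bx)&(P[...,2]>.02)&ok
    q=P[m];zt=np.percentile(q[:,2],95);q=q[q[:,2]>zt-.006]; print(n,len(q),np.round(cv2.minEnclosingCircle(q[:,:2].astype(np.float32)),4) if 0 else [np.round(x,4) for x in cv2.minEnclosingCircle(q[:,:2].astype(np.float32))],zt.round(4))
h=cv2.cvtColor(a['pixels'],cv2.COLOR_RGB2HSV)
bm=(h[...,0]>100)&(h[...,0]<125)&(h[...,1]>140)&box(330,430,140,220)&oka
bm=cv2.erode(bm.astype(np.uint8),np.ones((3,3)))>0
q=Q[bm];c=np.median(q,0);q=q[np.linalg.norm(q-c,axis=1)<.14]
for _ in range(3):
    c=q.mean(0);n=np.linalg.svd(q-c,full_matrices=0)[2][2];q=q[abs((q-c)@n)<.004]
n*=np.sign(n[0]);print('lid plane',c.round(4),n.round(4),'yaw',np.degrees(np.arctan2(n[1],n[0])),'elev',np.degrees(np.arcsin(n[2])),len(q))
# case rim: points at rim height from both views
m=box(195,306,223,330)&ok&(abs(P[...,2]-.055)<.004)
hb=cv2.cvtColor(b['pixels'],cv2.COLOR_RGB2HSV); m&=hb[...,1]<90
q=P[m][:,:2]
for th in (np.arctan2(n[1],n[0]),):
    X=-np.array([np.cos(th),np.sin(th)]);Y=np.array([-X[1],X[0]])
    for A,s in((X,'x'),(Y,'y')):
        t=q@A;hh,e=np.histogram(t,bins=np.arange(t.min()-.001,t.max()+.003,.002));print(s,A.round(4));print(list(zip(e.round(3),hh)))
# clamp red
for nm,c_,p,o,bx in(('top',b,P,ok,(255,280,170,215)),('scene',a,Q,oka,(330,365,240,285))):
    h=cv2.cvtColor(c_['pixels'],cv2.COLOR_RGB2HSV)
    rm=((h[...,0]<4)|(h[...,0]>176))&(h[...,1]>150)&box(*bx)&o&(p[...,2]>.07);rep(nm+' clamp',rm,p)
    s=p[rm];c0=s.mean(0);print(np.linalg.svd(s-c0)[2].round(3))
E
python3 m2.py
```

```text
basket 217 [array([ 0.4706, -0.2671]), np.float64(0.0312)] 0.0288
g1 213 [array([ 0.5698, -0.2811]), np.float64(0.0312)] 0.0286
g2 221 [array([ 0.3769, -0.2659]), np.float64(0.0313)] 0.0288
jug 261 [array([0.7673, 0.0494]), np.float64(0.0403)] 0.0848
gl0 156 [array([0.7214, 0.2873]), np.float64(0.0255)] 0.0622
lev 683 [array([ 0.7209, -0.1391]), np.float64(0.0309)] 0.0376
lid plane [0.4445 0.0963 0.1377] [ 0.9789 -0.2039  0.0098] yaw -11.764415622667485 elev 0.5639962643310481 3534
x [-0.979   0.2039]
[(np.float64(-0.582), np.int64(2)), (np.float64(-0.58), np.int64(5)), (np.float64(-0.578), np.int64(7)), (np.float64(-0.576), np.int64(8)), (np.float64(-0.574), np.int64(5)), (np.float64(-0.572), np.int64(2)), (np.float64(-0.57), np.int64(3)), (np.float64(-0.568), np.int64(59)), (np.float64(-0.566), np.int64(85)), (np.float64(-0.564), np.int64(36)), (np.float64(-0.562), np.int64(7)), (np.float64(-0.56), np.int64(8)), (np.float64(-0.558), np.int64(36)), (np.float64(-0.556), np.int64(12)), (np.float64(-0.554), np.int64(6)), (np.float64(-0.552), np.int64(6)), (np.float64(-0.55), np.int64(3
[... 4814 characters left out ...]
np.float64(-0.123), np.int64(4)), (np.float64(-0.121), np.int64(4)), (np.float64(-0.119), np.int64(4)), (np.float64(-0.117), np.int64(5)), (np.float64(-0.115), np.int64(4)), (np.float64(-0.113), np.int64(5)), (np.float64(-0.111), np.int64(3)), (np.float64(-0.109), np.int64(27)), (np.float64(-0.107), np.int64(88)), (np.float64(-0.105), np.int64(59)), (np.float64(-0.103), np.int64(0))]
top clamp 199 [0.657  0.0491 0.1439] [0.6384 0.0402 0.1115] [0.6733 0.0589 0.1591]
[[-0.567  0.01  -0.824]
 [-0.034  0.999  0.035]
 [-0.823 -0.048  0.566]]
scene clamp 122 [0.664  0.052  0.1426] [0.6484 0.0405 0.108 ] [0.6745 0.0618 0.1596]
[[ 0.388 -0.181  0.904]
 [-0.073 -0.984 -0.165]
 [ 0.919 -0.002 -0.394]]
```

The steel basket is at (0.471, -0.267). The case centre is about (0.520, 0.080), with its x axis at (-0.979, 0.204). At yaw -0.205, tool x is -case x and tool y is case y, so I'll use that yaw throughout. Turning to it and moving above the basket.

```bash
cat >> h.py <<'E'
C=np.array([.5198,.0802]); X=np.array([-.979,.2039]); Y=np.array([-.2039,-.979])
def case(x,y,z): return np.r_[C+x*X+y*Y,z]
def togo(*targets,yaw=-.2053):
    o=get_obs();p=np.array(o['ee_pos']);Rt=R.from_euler('xyz',o['eef_rot'])
    print('t',round(o['time_s'],2),'p',p.round(4),'case',np.round([(p[:2]-C)@X,(p[:2]-C)@Y],4),'F',np.round(o['force'],1),'w',round(o['grip_width'],4),round(o['grip_force'],1))
    print('turn units',((Rt.inv()*R.from_euler('xyz',[np.pi,0,yaw])).as_rotvec()/.12).round(3))
    Rw=R.from_euler('xyz',[np.pi,0,yaw])
    for t in targets:
        print('->',np.round(t,4),'units',(Rw.inv().apply(np.array(t)-p)/.03).round(2)); p=np.array(t)
E
```

Request:
{"op": "send_rows", "data": {
  "motion": [
    [[0, 0, 0], [0, 0, 0.94], 1],
    [[0, 0, 0], [0, 0, 0.94], 1],
    [[0, 0, 0], [0, 0, 0.94], 1],
    [[0, 0, 0], [0, 0, 0.94], 1],
    [[0, 0, 0], [0, 0, 0.93], 1],
    [[0, 0, 0], [0, 0, 0], 1]
  ]
}}

```text
time_s: 0.7
ee_pos: [0.1926, -0.515, 0.1755]
eef_rot: [-3.141, 0.0, -0.207]
force: [-0.1, -0.6, -0.7]
grip_width: 0.0938
grip_force: 0.0
```

Request:
{"op": "send_rows", "data": {
  "motion": [
    [[0.6, -0.8, 0.1], [0, 0, 0], 1],
    [[0.6, -0.8, 0.1], [0, 0, 0], 1],
    [[0.6, -0.8, 0.1], [0, 0, 0], 1],
    [[0.6, -0.8, 0.1], [0, 0, 0], 1],
    [[0.6, -0.8, 0.1], [0, 0, 0], 1],
    [[0.6, -0.8, 0.1], [0, 0, 0], 1],
    [[0.6, -0.8, 0.1], [0, 0, 0], 1],
    [[0.6, -0.8, 0.1], [0, 0, 0], 1],
    [[0.6, -0.8, 0.1], [0, 0, 0], 1],
    [[0.6, -0.8, 0.1], [0, 0, 0], 1],
    [[0.6, -0.8, 0.1], [0, 0, 0], 1],
    [[0.6, -0.8, 0.1], [0, 0, 0], 1]
  ]
}}

```text
time_s: 1.9
ee_pos: [0.4635, -0.2762, 0.1396]
eef_rot: [-3.141, 0.0, -0.201]
force: [-0.0, -0.4, 0.8]
grip_width: 0.0939
grip_force: 0.0
```

```bash
python3 -c "
from h import *
togo([.4706,-.2671,.1],[.4706,-.2671,.006])
c=cam('wrist');save('w1',c['pixels'])
P=cloud(c);m=(c['depth']>0)&(abs(P[...,2]-.028)<.006)&(np.hypot(P[...,0]-.4706,P[...,1]+.2671)<.045)
q=P[m];print(len(q),cv2.minEnclosingCircle(q[:,:2].astype(np.float32)),q[:,2].max())
"
```

```text
t 1.9 p [ 0.4635 -0.2762  0.1396] case [-0.0175  0.3604] F [-0.  -0.4  0.8] w 0.0939 0.0
turn units [-0.001  0.002  0.035]
-> [ 0.4706 -0.2671  0.1   ] units [ 0.17 -0.34  1.32]
-> [ 0.4706 -0.2671  0.006 ] units [ 0.   -0.    3.13]
1240 ((0.47092846035957336, -0.2671183943748474), 0.031183017417788506) 0.030850710111966148
```

The wrist depth agrees: (0.4709, -0.2671), radius 31 mm. Descending and checking before I close the fingers.

Request:
{"op": "send_rows", "data": {
  "motion": [
    [[0.1, -0.15, 0.3], [0, 0, 0], 1],
    [[0.1, -0.15, 0.3], [0, 0, 0], 1],
    [[0, 0, 0.3], [0, 0, 0], 1],
    [[0, 0, 0.4], [0, 0, 0], 1],
    [[0, 0, 0.4], [0, 0, 0], 1],
    [[0, 0, 0.4], [0, 0, 0], 1],
    [[0, 0, 0.4], [0, 0, 0], 1],
    [[0, 0, 0.4], [0, 0, 0], 1],
    [[0, 0, 0.4], [0, 0, 0], 1],
    [[0, 0, 0.3], [0, 0, 0], 1],
    [[0, 0, 0], [0, 0, 0], 1],
    [[0, 0, 0], [0, 0, 0], 1]
  ]
}}

```text
time_s: 3.15
ee_pos: [0.4705, -0.2696, 0.0319]
eef_rot: [3.142, -0.0, -0.205]
force: [0.1, -0.2, -0.1]
grip_width: 0.0937
grip_force: 0.0
```

```bash
python3 -c "
from h import *
togo([.4709,-.2671,.006])
"
```

```text
t 3.15 p [ 0.4705 -0.2696  0.0319] case [-0.0231  0.3525] F [ 0.1 -0.2 -0.1] w 0.0937 0.0
turn units [ 0.    -0.     0.003]
-> [ 0.4709 -0.2671  0.006 ] units [-0.01 -0.08  0.86]
```

Request:
{"op": "send_rows", "data": {
  "motion": [
    [[0, -0.08, 0.3], [0, 0, 0], 1],
    [[0, 0, 0.3], [0, 0, 0], 1],
    [[0, 0, 0.25], [0, 0, 0], 1],
    [[0, 0, 0], [0, 0, 0], 1],
    [[0, 0, 0], [0, 0, 0], -0.2],
    [[0, 0, 0], [0, 0, 0], -0.2],
    [[0, 0, 0], [0, 0, 0], -0.2],
    [[0, 0, 0], [0, 0, 0], -0.2],
    [[0, 0, 0], [0, 0, 0], -0.2],
    [[0, 0, 0], [0, 0, 0], -0.2]
  ],
  "squeeze": 12
}}

```text
time_s: 4.15
ee_pos: [0.4709, -0.2672, 0.0064]
eef_rot: [3.142, -0.0, -0.205]
force: [-0.1, -0.1, -0.6]
grip_width: 0.0496
grip_force: 0.0
```

```bash
python3 -c "
from h import *
p=np.array(get_obs()['ee_pos']);q=p.copy();q[2]=.13
togo(q,case(0,0,.13),case(0,0,.02))
"
```

```text
t 4.15 p [ 0.4709 -0.2672  0.0064] case [-0.023   0.3501] F [-0.1 -0.1 -0.6] w 0.0496 0.0
turn units [ 0.    -0.001  0.003]
-> [ 0.4709 -0.2672  0.13  ] units [ 0.    0.   -4.12]
-> [0.5198 0.0802 0.13  ] units [ -0.77 -11.67  -0.  ]
-> [0.5198 0.0802 0.02  ] units [ 0.   -0.    3.67]
```

The width is 49.6 mm with no grip force, which doesn't fit a 62 mm rim. I'll look before moving.

```bash
python3 -c "
from h import *
c=cam('wrist');a=cam('scene')
save('g1',np.hstack([cv2.resize(c['pixels'],(400,300)),cv2.resize(a['pixels'][150:270,140:300],(400,300))]))
print(get_obs()['grip_width'],get_obs()['grip_force'])
"
```

```text
0.04161679390096116 0.0
```

View pics/g1.png

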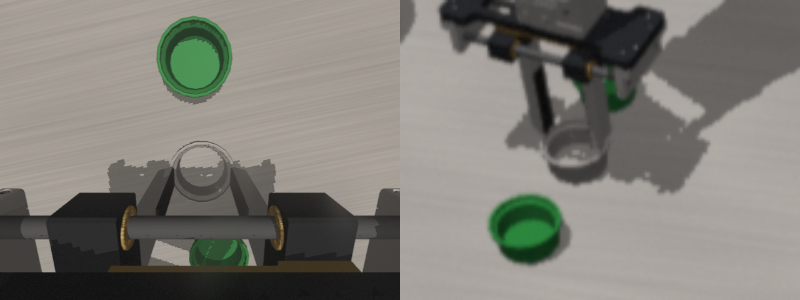

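Wrist view: the basket is at (202,170), pushed ahead of the fingers. The scene half shows the same. The fingers are closing on its near side. I'll stop closing and measure it again.

Request:
{"op": "send_rows", "data": {
  "motion": [
    [[0, 0, 0], [0, 0, 0], 1],
    [[0, 0, 0], [0, 0, 0], 1],
    [[0, 0, 0], [0, 0, 0], 1],
    [[0, 0, 0], [0, 0, 0], 1],
    [[0, 0, 0], [0, 0, 0], 1],
    [[0, 0, 0], [0, 0, 0], 1],
    [[0, 0, 0], [0, 0, 0], 1]
  ]
}}

```text
time_s: 4.95
ee_pos: [0.4709, -0.2672, 0.0063]
eef_rot: [3.142, 0.0, -0.205]
force: [0.4, -0.0, 0.6]
grip_width: 0.0928
grip_force: 0.0
```

```bash
python3 -c "
from h import *
for n in('wrist','top','scene'):
  c=cam(n);P=cloud(c);v,u=np.mgrid[:480,:640]
  h=cv2.cvtColor(c['pixels'],cv2.COLOR_RGB2HSV)
  m=(c['depth']>0)&(abs(P[...,2]-.0265)<.004)&(np.hypot(P[...,0]-.49,P[...,1]+.2671)<.07)&(h[...,1]<80)
  q=P[m][:,:2].astype(np.float32)
  print(n,len(q),q.min(0),q.max(0),cv2.minEnclosingCircle(q) if len(q) else '')
  g=(c['depth']>0)&(abs(P[...,2]-.0265)<.004)&(h[...,1]>110)&(h[...,0]>50)&(h[...,0]<75)
  q=P[g][:,:2];
  if len(q): print(' green',q.min(0),q.max(0))
  if n=='wrist':
    print('pix',u[m].min(),u[m].max(),v[m].min(),v[m].max()); save('g2',np.hstack([cv2.resize(c['pixels'],(400,300)),np.zeros((300,1,3),np.uint8)]))
togo()
"
```

```text
wrist 3349 [ 0.4403517  -0.30341506] [ 0.5496011  -0.23609541] ((0.4960615932941437, -0.2798171639442444), 0.05860932171344757)
 green [ 0.36019114 -0.31074492] [ 0.60083783 -0.23503446]
pix 270 376 125 326
top 3 [ 0.45691198 -0.25716284] [ 0.5572428  -0.24173456] ((0.5070773959159851, -0.24745389819145203), 0.0505903922021389)
 green [ 0.53981491 -0.31127364] [ 0.60009723 -0.25075509]
scene 182 [ 0.44009504 -0.29858735] [ 0.5577813 -0.2360778] ((0.4991315007209778, -0.2617588937282562), 0.059387847781181335)
 green [ 0.35507912 -0.30987161] [ 0.60051115 -0.2514194 ]
t 5.1 p [ 0.4709 -0.2672  0.0063] case [-0.023   0.3501] F [-0.4  0.6 -0.3] w 0.0939 0.0
turn units [-0.     0.     0.003]
```

The basket hasn't moved: its rim still spans x 0.440–0.502 and y -0.299 to -0.236. So the fingers closed without touching it. I'll check where the fingertips actually are using the scene camera's depth.

```bash
python3 -c "
from h import *
a=cam('scene');P=cloud(a);ok=a['depth']>0
m=ok&(np.hypot(P[...,0]-.4709,P[...,1]+.2672)<.08)&(P[...,2]>.002)
q=P[m];d=q[:,:2]-np.array([.4709,-.2672])
tx=d@np.array([.979,-.2039]);ty=d@np.array([-.2039,-.979])
f=abs(ty)>.038
for s in(1,-1):
  k=(ty*s>.038)&(q[:,2]<.1)
  for z0 in np.arange(0,.1,.01):
    j=k&(q[:,2]>=z0)&(q[:,2]<z0+.01)
    if j.any():print(s,round(z0,2),j.sum(),'tx',tx[j].min().round(4),tx[j].max().round(4),'ty',ty[j].min().round(4),ty[j].max().round(4))
save('g3',cv2.resize(a['pixels'][130:250,140:300],(800,600),interpolation=cv2.INTER_CUBIC))
"
```

```text
1 0.0 177 tx -0.0676 0.066 ty 0.0385 0.0799
1 0.03 7 tx -0.0043 0.0091 ty 0.0467 0.0532
1 0.04 27 tx -0.0085 0.0122 ty 0.0457 0.0582
1 0.05 31 tx -0.0064 0.0114 ty 0.0439 0.0603
1 0.06 29 tx -0.0082 0.0131 ty 0.0453 0.0585
1 0.07 35 tx -0.0076 0.0114 ty 0.0445 0.0579
1 0.08 34 tx -0.008 0.0117 ty 0.0449 0.0593
1 0.09 33 tx -0.0094 0.0117 ty 0.0458 0.0616
-1 0.0 211 tx -0.069 0.0664 ty -0.0785 -0.0381
-1 0.03 2 tx 0.0057 0.0091 ty -0.0499 -0.0455
-1 0.04 21 tx -0.0093 0.0132 ty -0.0602 -0.0472
-1 0.05 26 tx -0.0073 0.0092 ty -0.0608 -0.0486
-1 0.06 30 tx -0.0092 0.0119 ty -0.0604 -0.0475
-1 0.07 33 tx -0.0096 0.0125 ty -0.0605 -0.0484
-1 0.08 29 tx -0.0096 0.0117 ty -0.0623 -0.0481
-1 0.09 36 tx -0.0109 0.0124 ty -0.0613 -0.0497
```

View pics/g3.png

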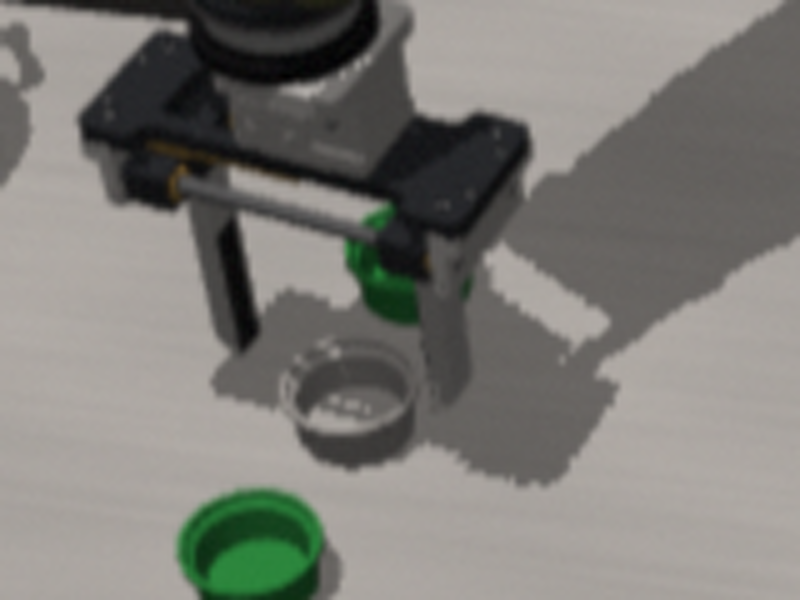

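The picture shows both fingertips ending above the basket's rim, at (240,350) and (450,400). Depth puts the tips at about z = 0.036 while the TCP reads 0.006. So the real tips are about 30 mm above the reported TCP, and xy is right. I'll go down slowly, watching force and depth.

Request:
{"op": "send_rows", "data": {
  "motion": [
    [[0, 0, 0.15], [0, 0, 0], 1],
    [[0, 0, 0.15], [0, 0, 0], 1],
    [[0, 0, 0.15], [0, 0, 0], 1],
    [[0, 0, 0.15], [0, 0, 0], 1],
    [[0, 0, 0], [0, 0, 0], 1],
    [[0, 0, 0], [0, 0, 0], 1]
  ]
}}

```text
time_s: 5.75
ee_pos: [0.4709, -0.2672, -0.0118]
eef_rot: [-3.142, 0.0, -0.205]
force: [1.1, 0.4, 1.0]
grip_width: 0.0937
grip_force: 0.0
```

```bash
cat > tips.py <<'E'
from h import *
def tips(n='scene'):
    o=get_obs();p=np.array(o['ee_pos']);a=cam(n);P=cloud(a)
    q=P[(a['depth']>0)&(P[...,2]>.004)];d=q[:,:2]-p[:2]
    tx=d@-X;ty=d@Y
    for s in(1,-1):
        k=(abs(tx)<.014)&(ty*s>.036)&(ty*s<.064);z=np.sort(q[k,2]);hh=np.histogram(z,np.arange(0,.06,.004))[0];print(n,s,hh)
tips();togo()
E
python3 tips.py
```

```text
scene 1 [ 0  8  0  0  1 10 11 11 12 14 14 13  5 11]
scene -1 [ 0 11  0  0  0  2  8 10 11  9 13 12 11 15]
t 5.8 p [ 0.471  -0.2673 -0.0116] case [-0.0231  0.3501] F [-0.5  0.6 -0.1] w 0.094 0.0
turn units [ 0.    -0.001  0.002]
```

Confirmed: the TCP reads -0.012 with no contact and the tips at about 0.019, so the offset is about 31 mm. Going 12 mm further down to the real grasp height, then closing.

Request:
{"op": "send_rows", "data": {
  "motion": [
    [[0, 0, 0.15], [0, 0, 0], 1],
    [[0, 0, 0.15], [0, 0, 0], 1],
    [[0, 0, 0.1], [0, 0, 0], 1],
    [[0, 0, 0], [0, 0, 0], 1],
    [[0, 0, 0], [0, 0, 0], 0.1],
    [[0, 0, 0], [0, 0, 0], 0.1],
    [[0, 0, 0], [0, 0, 0], 0.1],
    [[0, 0, 0], [0, 0, 0], 0.1],
    [[0, 0, 0], [0, 0, 0], 0.1],
    [[0, 0, 0], [0, 0, 0], 0.1],
    [[0, 0, 0], [0, 0, 0], 0.1]
  ],
  "squeeze": 12
}}

```text
time_s: 6.9
ee_pos: [0.471, -0.2672, -0.0236]
eef_rot: [3.142, -0.0, -0.205]
force: [-0.2, 0.2, 2.0]
grip_width: 0.0604
grip_force: 12.0
```

```bash
cat >> h.py <<'E'
OFF=.031  # real tip z = reading + OFF
E
python3 -c "
from h import *
p=np.array(get_obs()['ee_pos']);q=p.copy();q[2]=.11-OFF
togo(q,case(0,0,.11-OFF),case(0,0,.013-OFF))
"
```

```text
t 6.9 p [ 0.471  -0.2672 -0.0236] case [-0.023   0.3501] F [-0.2  0.2  2. ] w 0.0604 12.0
turn units [ 0.001 -0.001  0.003]
-> [ 0.471  -0.2672  0.079 ] units [ 0.    0.   -3.42]
-> [0.5198 0.0802 0.079 ] units [ -0.77 -11.67  -0.  ]
-> [ 0.5198  0.0802 -0.018 ] units [ 0.   -0.    3.23]
```

Gripped: 60.4 mm wide at 12 N. Lifting, then going sideways over the case.

Request:
{"op": "send_rows", "data": {
  "motion": [
    [[0, 0, -0.4], [0, 0, 0], 0.1],
    [[0, 0, -0.6], [0, 0, 0], 0.1],
    [[0, 0, -0.6], [0, 0, 0], 0.1],
    [[0, 0, -0.6], [0, 0, 0], 0.1],
    [[0, 0, -0.6], [0, 0, 0], 0.1],
    [[0, 0, -0.6], [0, 0, 0], 0.1],
    [[0, 0, 0], [0, 0, 0], 0.1]
  ]
}}

```text
time_s: 7.6
ee_pos: [0.472, -0.2679, 0.0812]
eef_rot: [3.14, -0.004, -0.205]
force: [0.2, -1.3, -0.6]
grip_width: 0.0607
grip_force: 12.0
```

Request:
{"op": "send_rows", "data": {
  "motion": [
    [[0, -0.5, 0], [0, 0, 0], 0.1],
    [[0, -0.8, 0], [0, 0, 0], 0.1],
    [[0, -0.8, 0], [0, 0, 0], 0.1],
    [[0, -0.8, 0], [0, 0, 0], 0.1],
    [[0, -0.8, 0], [0, 0, 0], 0.1],
    [[0, -0.8, 0], [0, 0, 0], 0.1],
    [[-0.1, -0.8, 0], [0, 0, 0], 0.1],
    [[-0.1, -0.8, 0], [0, 0, 0], 0.1],
    [[-0.1, -0.8, 0], [0, 0, 0], 0.1],
    [[-0.1, -0.8, 0], [0, 0, 0], 0.1],
    [[0, -0.8, 0], [0, 0, 0], 0.1],
    [[0, -0.8, 0], [0, 0, 0], 0.1]
  ]
}}

```text
time_s: 8.8
ee_pos: [0.5151, 0.0102, 0.0773]
eef_rot: [3.141, 0.002, -0.205]
force: [0.5, -0.3, -0.5]
grip_width: 0.0605
grip_force: 12.0
```

Request:
{"op": "send_rows", "data": {
  "motion": [
    [[0, -0.8, 0], [0, 0, 0], 0.1],
    [[0, -0.8, 0], [0, 0, 0], 0.1],
    [[0, -0.6, 0], [0, 0, 0], 0.1],
    [[0, 0, 0], [0, 0, 0], 0.1],
    [[0, 0, 0], [0, 0, 0], 0.1]
  ]
}}

```text
time_s: 9.3
ee_pos: [0.5286, 0.0733, 0.0775]
eef_rot: [3.141, 0.001, -0.204]
force: [0.5, -0.4, -0.1]
grip_width: 0.0606
grip_force: 12.0
```

```bash
python3 -c "
from h import *
togo(case(-.01,0,.079),case(-.01,0,.013-OFF))
c=cam('wrist');P=cloud(c);p=get_obs()['ee_pos'];save('w2',c['pixels'])
m=(c['depth']>0)&(np.hypot(P[...,0]-p[0],P[...,1]-p[1])<.036)&(P[...,2]>.115)&(P[...,2]<.145)
q=P[m];print(len(q),np.percentile(q[:,2],[2,50,98]),cv2.minEnclosingCircle(q[:,:2].astype(np.float32)))
"
```

```text
t 9.3 p [0.5286 0.0733 0.0775] case [-0.01    0.0049] F [ 0.5 -0.4 -0.1] w 0.0606 12.0
turn units [0.004 0.012 0.011]
-> [0.5296 0.0782 0.079 ] units [-0.   -0.16 -0.05]
-> [ 0.5296  0.0782 -0.018 ] units [ 0.   -0.    3.23]
6197 [0.11595842 0.12627132 0.1424379 ] ((0.5334201455116272, 0.07192724943161011), 0.035045359283685684)
```

Request:
{"op": "send_rows", "data": {
  "motion": [
    [[0, -0.15, 0.2], [0, 0, 0], 0.1],
    [[0, 0, 0.4], [0, 0, 0], 0.1],
    [[0, 0, 0.4], [0, 0, 0], 0.1],
    [[0, 0, 0.4], [0, 0, 0], 0.1],
    [[0, 0, 0.4], [0, 0, 0], 0.1],
    [[0, 0, 0.4], [0, 0, 0], 0.1],
    [[0, 0, 0.4], [0, 0, 0], 0.1],
    [[0, 0, 0.3], [0, 0, 0], 0.1],
    [[0, 0, 0.15], [0, 0, 0], 0.1],
    [[0, 0, 0.05], [0, 0, 0], 0.1],
    [[0, 0, 0], [0, 0, 0], 0.1],
    [[0, 0, 0], [0, 0, 0], 0.1]
  ]
}}

```text
time_s: 10.55
ee_pos: [0.5306, 0.0774, -0.0142]
eef_rot: [-3.141, -0.001, -0.205]
force: [-0.2, -0.3, -0.4]
grip_width: 0.0606
grip_force: 12.0
```

```bash
python3 -c "
from h import *
togo(case(-.01,0,-.0186))
"
```

```text
t 10.55 p [ 0.5306  0.0774 -0.0142] case [-0.0112  0.0005] F [-0.2 -0.3 -0.4] w 0.0606 12.0
turn units [-0.002 -0.006  0.003]
-> [ 0.5296  0.0782 -0.0186] units [-0.04 -0.02  0.15]
```

Request:
{"op": "send_rows", "data": {
  "motion": [
    [[0, 0, 0.05], [0, 0, 0], 0.1],
    [[0, 0, 0.05], [0, 0, 0], 0.1],
    [[0, 0, 0.04], [0, 0, 0], 0.1],
    [[0, 0, 0], [0, 0, 0], 0.1],
    [[0, 0, 0], [0, 0, 0], 0.1]
  ]
}}

```text
time_s: 11.05
ee_pos: [0.5303, 0.0774, -0.0189]
eef_rot: [-3.142, 0.0, -0.205]
force: [-0.9, -0.7, -0.7]
grip_width: 0.0603
grip_force: 12.0
```

Request:
{"op": "send_rows", "data": {
  "motion": [
    [[0, 0, 0], [0, 0, 0], 0.7],
    [[0, 0, 0], [0, 0, 0], 0.7],
    [[0, 0, 0], [0, 0, 0], 0.7],
    [[0, 0, 0], [0, 0, 0], 0.7],
    [[0, 0, -0.2], [0, 0, 0], 0.7],
    [[0, 0, -0.4], [0, 0, 0], 0.7],
    [[0, 0, -0.6], [0, 0, 0], 0.7],
    [[0, 0, -0.8], [0, 0, 0], 0.7],
    [[0, 0, -0.8], [0, 0, 0], 0.7],
    [[0, 0, -0.8], [0, 0, 0], 0.7],
    [[0, 0, -0.8], [0, 0, 0], 0],
    [[0, 0, -0.8], [0, 0, 0], -1]
  ]
}}

```text
time_s: 12.25
ee_pos: [0.5303, 0.0774, 0.1394]
eef_rot: [-3.141, -0.001, -0.205]
force: [1.0, 0.2, -0.6]
grip_width: 0.067
grip_force: 0.0
```

```bash
python3 -c "
from h import *
togo()
c=cam('wrist');P=cloud(c);save('w3',c['pixels'])
m=(c['depth']>0)&(abs(P[...,2]-.032)<.005)&(np.hypot(P[...,0]-.53,P[...,1]-.078)<.045)
q=P[m];print(len(q),np.percentile(q[:,2],[2,50,98]),cv2.minEnclosingCircle(q[:,:2].astype(np.float32)))
"
```

```text
t 12.25 p [0.5303 0.0774 0.1394] case [-0.0108  0.0006] F [ 1.   0.2 -0.6] w 0.067 0.0
turn units [-0.002 -0.009  0.003]
1184 [0.02715967 0.03132345 0.03417163] ((0.5306159853935242, 0.07716301828622818), 0.03107421100139618)
```

View pics/w3.png

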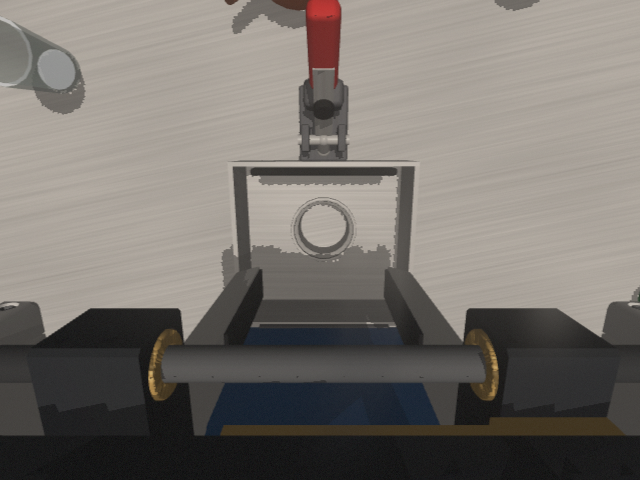

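The picture shows the basket upright in the case at (324,228), and depth puts it at (0.5306, 0.0772) with its rim at z 0.032. Next I shut the fingers, rise over the lid and come down behind it on the robot side.

Request:
{"op": "send_rows", "data": {
  "motion": [
    [[0, 0, -0.75], [0, 0, 0], -1],
    [[0, 0, -0.75], [0, 0, 0], -1],
    [[0, 0, -0.75], [0, 0, 0], -1],
    [[0, 0, 0], [0, 0, 0], -1],
    [[-0.7, 0, 0], [0, 0, 0], -1],
    [[-0.7, 0, 0], [0, 0, 0], -1],
    [[-0.7, 0, 0], [0, 0, 0], -1],
    [[-0.7, 0, 0], [0, 0, 0], -1],
    [[-0.7, 0, 0], [0, 0, 0], -1],
    [[-0.7, 0, 0], [0, 0, 0], -1],
    [[-0.2, 0, 0], [0, 0, 0], -1],
    [[0, 0, 0], [0, 0, 0], -1]
  ]
}}

```text
time_s: 13.5
ee_pos: [0.4009, 0.1043, 0.2047]
eef_rot: [-3.141, -0.001, -0.205]
force: [0.8, 0.1, 0.0]
grip_width: 0.0008
grip_force: 0.0
```

```bash
python3 -c "
from h import *
togo(case(.12,0,.204),case(.12,0,.144),case(.089,0,.144))
a=cam('scene');P=cloud(a);h=cv2.cvtColor(a['pixels'],cv2.COLOR_RGB2HSV)
bm=(h[...,0]>100)&(h[...,0]<125)&(h[...,1]>140)&(a['depth']>0)&(np.hypot(P[...,0]-.4464,P[...,1]-.0955)<.1)
bm=cv2.erode(bm.astype(np.uint8),np.ones((3,3)))>0;q=P[bm];q=q[q[:,2]>.06]
c=q.mean(0);n=np.linalg.svd(q-c,full_matrices=0)[2][2];print(n*np.sign(n[0]),q[:,2].max())
# finger tip when shut, z
p=np.array(get_obs()['ee_pos']);m=(a['depth']>0)&(np.hypot(P[...,0]-p[0],P[...,1]-p[1])<.025)&(P[...,2]>.21)
print(np.sort(P[m][:,2])[:10].round(4))
"
```

```text
t 13.5 p [0.4009 0.1043 0.2047] case [0.1213 0.0006] F [0.8 0.1 0. ] w 0.0008 0.0
turn units [-0.001 -0.004  0.006]
-> [0.4023 0.1047 0.204 ] units [ 0.04 -0.02  0.02]
-> [0.4023 0.1047 0.144 ] units [ 0. -0.  2.]
-> [0.4327 0.0983 0.144 ] units [1.03 0.   0.  ]
[ 0.97897269 -0.20374848  0.00995098] 0.20757112656387586
[0.2355 0.2359 0.236  0.2369 0.2375 0.2388 0.2388 0.2394 0.2398 0.2405]
```

The shut fingertip reads 0.2355 against 0.2047 reported, so the 31 mm offset holds. Down behind the lid and up to light contact.

Request:
{"op": "send_rows", "data": {
  "motion": [
    [[0, 0, 0.5], [0, 0, 0], -1],
    [[0, 0, 0.5], [0, 0, 0], -1],
    [[0, 0, 0.5], [0, 0, 0], -1],
    [[0, 0, 0.5], [0, 0, 0], -1],
    [[0, 0, 0], [0, 0, 0], -1],
    [[0.3, 0, 0], [0, 0, 0], -1],
    [[0.3, 0, 0], [0, 0, 0], -1],
    [[0.2, 0, 0], [0, 0, 0], -1],
    [[0.2, 0, 0], [0, 0, 0], -1],
    [[0.1, 0, 0], [0, 0, 0], -1],
    [[0, 0, 0], [0, 0, 0], -1]
  ]
}}

```text
time_s: 14.65
ee_pos: [0.4337, 0.0974, 0.1446]
eef_rot: [3.142, -0.0, -0.205]
force: [-0.5, -0.0, -0.3]
grip_width: 0.0004
grip_force: 0.0
```

```bash
cat >> h.py <<'E'
def lidang():
    a=cam('scene');P=cloud(a);h=cv2.cvtColor(a['pixels'],cv2.COLOR_RGB2HSV)
    u=.075-(P[...,:2]-C)@X; y=(P[...,:2]-C)@Y
    bm=(h[...,0]>100)&(h[...,0]<125)&(h[...,1]>130)&(a['depth']>0)&(u>-.08)&(u<.17)&(abs(y)<.085)&(P[...,2]>.05)
    bm=cv2.erode(bm.astype(np.uint8),np.ones((3,3)))>0;q=P[bm];c=q.mean(0)
    f=np.polyfit
    uu=u[bm];w=q[:,2]-.0555
    d=np.linalg.svd(np.c_[uu-uu.mean(),w-w.mean()],full_matrices=0)[2][0]; d*=np.sign(d[1]) if abs(d[1])>.1 else np.sign(d[0])
    print('lid angle',np.arctan2(d[1],d[0]).round(3),'n',len(q),'mean u,w',uu.mean().round(4),w.mean().round(4))
E
python3 -c "
from h import *
togo();lidang()"
```

```text
t 14.65 p [0.4337 0.0974 0.1446] case [0.0878 0.0007] F [-0.5 -0.  -0.3] w 0.0004 0.0
turn units [ 0.    -0.     0.001]
lid angle 1.535 n 3536 mean u,w 0.0016 0.0833
```

Request:
{"op": "send_rows", "data": {
  "motion": [
    [[0.25, 0, 0.01], [0, 0, 0], -1],
    [[0.25, 0, 0.02], [0, 0, 0], -1],
    [[0.25, 0, 0.03], [0, 0, 0], -1],
    [[0.25, 0, 0.04], [0, 0, 0], -1],
    [[0.25, 0, 0.06], [0, 0, 0], -1],
    [[0.25, 0, 0.08], [0, 0, 0], -1],
    [[0.24, 0, 0.1], [0, 0, 0], -1],
    [[0.24, 0, 0.12], [0, 0, 0], -1],
    [[0.23, 0, 0.13], [0, 0, 0], -1],
    [[0.22, 0, 0.14], [0, 0, 0], -1],
    [[0.21, 0, 0.16], [0, 0, 0], -1],
    [[0.2, 0, 0.17], [0, 0, 0], -1]
  ]
}}

```text
time_s: 15.9
ee_pos: [0.5174, 0.0801, 0.1125]
eef_rot: [-3.142, -0.0, -0.205]
force: [-1.6, 0.0, 1.1]
grip_width: 0.0006
grip_force: 0.6
```

```bash
python3 -c "
from h import *
togo();lidang()"
```

```text
t 15.9 p [0.5174 0.0801 0.1125] case [0.0024 0.0006] F [-1.6  0.   1.1] w 0.0006 0.6
turn units [-0.    -0.001  0.002]
lid angle 0.838 n 50 mean u,w 0.1069 0.1079
```

Request:
{"op": "send_rows", "data": {
  "motion": [
    [[0.19, 0, 0.17], [0, 0, 0], -1],
    [[0.18, 0, 0.18], [0, 0, 0], -1],
    [[0.16, 0, 0.2], [0, 0, 0], -1],
    [[0.15, 0, 0.21], [0, 0, 0], -1],
    [[0.13, 0, 0.22], [0, 0, 0], -1],
    [[0.12, 0, 0.23], [0, 0, 0], -1],
    [[0.1, 0, 0.24], [0, 0, 0], -1],
    [[0.08, 0, 0.22], [0, 0, 0], -1],
    [[0.04, 0, 0.16], [0, 0, 0], -1],
    [[0.03, 0, 0.12], [0, 0, 0], -1],
    [[0.02, 0, 0.1], [0, 0, 0], -1],
    [[0.02, 0, 0.08], [0, 0, 0], -1]
  ]
}}

```text
time_s: 17.15
ee_pos: [0.5527, 0.0728, 0.0488]
eef_rot: [-3.142, -0.0, -0.205]
force: [-0.4, -0.2, 0.4]
grip_width: 0.0006
grip_force: 0.3
```

```bash
python3 -c "
from h import *
togo();lidang()"
```

```text
t 17.15 p [0.5527 0.0728 0.0488] case [-0.0337  0.0006] F [-0.4 -0.2  0.4] w 0.0006 0.3
turn units [-0.    -0.002  0.002]
lid angle 0.14 n 2267 mean u,w 0.0918 0.0204
```

Request:
{"op": "send_rows", "data": {
  "motion": [
    [[0, 0, 0.06], [0, 0, 0], -1],
    [[0, 0, 0.06], [0, 0, 0], -1],
    [[0, 0, 0.06], [0, 0, 0], -1],
    [[0, 0, 0.06], [0, 0, 0], -1],
    [[0, 0, 0.05], [0, 0, 0], -1],
    [[0, 0, 0.04], [0, 0, 0], -1],
    [[0, 0, 0.04], [0, 0, 0], -1],
    [[0, 0, 0.03], [0, 0, 0], -1],
    [[0, 0, 0], [0, 0, 0], -1]
  ]
}}

```text
time_s: 18.1
ee_pos: [0.5528, 0.0728, 0.0371]
eef_rot: [-3.141, -0.0, -0.205]
force: [0.1, -0.3, 1.9]
grip_width: 0.0003
grip_force: 1.0
```

```bash
python3 -c "
from h import *
togo();lidang()"
```

```text
t 18.1 p [0.5528 0.0728 0.0371] case [-0.0338  0.0006] F [ 0.1 -0.3  1.9] w 0.0003 1.0
turn units [-0.001 -0.003  0.003]
lid angle 0.042 n 2324 mean u,w 0.0965 0.0113
```

Request:
{"op": "send_rows", "data": {
  "motion": [
    [[0, 0, 0.03], [0, 0, 0], -1],
    [[0, 0, 0.03], [0, 0, 0], -1],
    [[0, 0, 0], [0, 0, 0], -1]
  ]
}}

```text
time_s: 18.45
ee_pos: [0.5529, 0.0727, 0.0353]
eef_rot: [-3.141, -0.001, -0.205]
force: [3.2, -1.5, 3.0]
grip_width: 0.0002
grip_force: 1.8
```

```bash
python3 -c "
from h import *
togo();lidang()"
```

```text
t 18.45 p [0.5529 0.0727 0.0353] case [-0.034   0.0006] F [ 3.2 -1.5  3. ] w 0.0002 1.8
turn units [-0.001 -0.006  0.002]
lid angle 0.029 n 2313 mean u,w 0.0968 0.0099
```

The lid is resting on its seal at about 0.04–0.05 rad with a 3 N push. Rising, passing over the clamp and down on its outer side. The tip stays above the jug's 85 mm.

Request:
{"op": "send_rows", "data": {
  "motion": [
    [[0, 0, -0.1], [0, 0, 0], -1],
    [[0, 0, -0.5], [0, 0, 0], -1],
    [[0, 0, -0.8], [0, 0, 0], -1],
    [[0, 0, -0.8], [0, 0, 0], -1],
    [[0, 0, -0.8], [0, 0, 0], -1],
    [[0, 0, -0.8], [0, 0, 0], -1],
    [[0, 0, -0.8], [0, 0, 0], -1],
    [[0, 0, 0], [0, 0, 0], -1]
  ]
}}

```text
time_s: 19.3
ee_pos: [0.5534, 0.0729, 0.176]
eef_rot: [-3.14, -0.004, -0.205]
force: [-0.1, 1.2, 1.2]
grip_width: 0.0004
grip_force: 0.0
```

Request:
{"op": "send_rows", "data": {
  "motion": [
    [[0.5, 0, 0], [0, 0, 0], -1],
    [[0.7, 0, 0], [0, 0, 0], -1],
    [[0.7, 0, 0], [0, 0, 0], -1],
    [[0.7, 0, 0], [0, 0, 0], -1],
    [[0.7, 0, 0], [0, 0, 0], -1],
    [[0.7, 0, 0], [0, 0, 0], -1],
    [[0.7, 0, 0], [0, 0, 0], -1],
    [[0.5, 0, 0], [0, 0, 0], -1],
    [[0, 0, 0], [0, 0, 0], -1],
    [[0, 0, 0], [0, 0, 0], -1]
  ]
}}

```text
time_s: 20.3
ee_pos: [0.7046, 0.0412, 0.1718]
eef_rot: [3.141, 0.002, -0.205]
force: [-0.2, -0.3, 0.8]
grip_width: 0.0005
grip_force: 0.0
```

```bash
cat >> h.py <<'E'
def clamp():
  for n in('scene','top'):
    a=cam(n);P=cloud(a);h=cv2.cvtColor(a['pixels'],cv2.COLOR_RGB2HSV)
    x=(P[...,:2]-C)@X;y=(P[...,:2]-C)@Y
    m=((h[...,0]<5)|(h[...,0]>175))&(h[...,1]>150)&(a['depth']>0)&(x>-.18)&(x<.06)&(abs(y)<.03)&(P[...,2]>.06)
    if m.sum()>20:
        v=x[m]+.092;w=P[...,2][m]-.066;print(n,'clamp n',m.sum(),'v',np.percentile(v,[2,50,98]).round(4),'w',np.percentile(w,[2,50,98]).round(4),'y',np.percentile(y[m],[2,98]).round(4))
E
python3 -c "
from h import *
togo(case(-.19,0,.174),case(-.19,0,.138-OFF));lidang();clamp()"
```

```text
t 20.3 p [0.7046 0.0412 0.1718] case [-0.1889  0.0005] F [-0.2 -0.3  0.8] w 0.0005 0.0
turn units [0.003 0.018 0.003]
-> [0.7058 0.0415 0.174 ] units [ 0.04 -0.02 -0.07]
-> [0.7058 0.0415 0.107 ] units [ 0.   -0.    2.23]
lid angle 0.037 n 2017 mean u,w 0.092 0.0106
scene clamp n 110 v [-0.0644 -0.0568 -0.0361] w [0.0435 0.0785 0.0933] y [-0.0088  0.0068]
```

Request:
{"op": "send_rows", "data": {
  "motion": [
    [[0, 0, 0.5], [0, 0, 0], -1],
    [[0, 0, 0.5], [0, 0, 0], -1],
    [[0, 0, 0.5], [0, 0, 0], -1],
    [[0, 0, 0.5], [0, 0, 0], -1],
    [[0, 0, 0.15], [0, 0, 0], -1],
    [[0, 0, 0], [0, 0, 0], -1],
    [[-0.2, 0, 0], [0, 0, 0], -1],
    [[-0.2, 0, 0], [0, 0, 0], -1],
    [[-0.2, 0, 0], [0, 0, 0], -1],
    [[-0.2, 0, 0], [0, 0, 0], -1],
    [[-0.2, 0, 0], [0, 0, 0], -1],
    [[0, 0, 0], [0, 0, 0], -1]
  ]
}}

```text
time_s: 21.65
ee_pos: [0.6755, 0.0473, 0.1091]
eef_rot: [-3.141, -0.0, -0.205]
force: [-0.6, 0.6, -0.4]
grip_width: -0.0003
grip_force: 0.0
```

```bash
python3 -c "
from h import *
togo();clamp()"
```

```text
t 21.65 p [0.6755 0.0473 0.1091] case [-0.1591  0.0004] F [-0.6  0.6 -0.4] w -0.0003 0.0
turn units [-0.001 -0.003  0.005]
```

Request:
{"op": "send_rows", "data": {
  "motion": [
    [[-0.24, 0, -0.06], [0, 0, 0], -1],
    [[-0.24, 0, -0.1], [0, 0, 0], -1],
    [[-0.24, 0, -0.1], [0, 0, 0], -1],
    [[-0.24, 0, -0.12], [0, 0, 0], -1],
    [[-0.24, 0, -0.12], [0, 0, 0], -1],
    [[-0.24, 0, -0.1], [0, 0, 0], -1],
    [[-0.27, 0, -0.04], [0, 0, 0], -1],
    [[-0.27, 0, 0], [0, 0, 0], -1],
    [[-0.27, 0, 0], [0, 0, 0], -1]
  ]
}}

```text
time_s: 22.65
ee_pos: [0.6092, 0.061, 0.1279]
eef_rot: [-3.142, -0.0, -0.205]
force: [0.9, 1.0, -0.1]
grip_width: 0.0004
grip_force: 0.2
```

```bash
python3 -c "
from h import *
togo();clamp()"
```

```text
t 22.65 p [0.6092 0.061  0.1279] case [-0.0914  0.0006] F [ 0.9  1.  -0.1] w 0.0004 0.2
turn units [-0.    -0.     0.002]
scene clamp n 83 v [0.0001 0.0041 0.0102] w [0.0556 0.068  0.0804] y [-0.0078  0.0076]
```

Request:
{"op": "send_rows", "data": {
  "motion": [
    [[-0.26, 0, 0.04], [0, 0, 0], -1],
    [[-0.26, 0, 0.06], [0, 0, 0], -1],
    [[-0.26, 0, 0.09], [0, 0, 0], -1],
    [[-0.25, 0, 0.11], [0, 0, 0], -1],
    [[-0.24, 0, 0.13], [0, 0, 0], -1],
    [[-0.23, 0, 0.15], [0, 0, 0], -1],
    [[-0.21, 0, 0.17], [0, 0, 0], -1],
    [[-0.2, 0, 0.18], [0, 0, 0], -1],
    [[-0.19, 0, 0.2], [0, 0, 0], -1]
  ]
}}

```text
time_s: 23.65
ee_pos: [0.5477, 0.0738, 0.0934]
eef_rot: [-3.142, 0.0, -0.205]
force: [-0.2, 0.0, 0.0]
grip_width: 0.0003
grip_force: 0.1
```

```bash
python3 -c "
from h import *
togo();clamp();lidang()"
```

```text
t 23.65 p [0.5477 0.0738 0.0934] case [-0.0286  0.0006] F [-0.2  0.   0. ] w 0.0003 0.1
turn units [-0.     0.001  0.002]
scene clamp n 112 v [0.0395 0.0502 0.0622] w [0.0368 0.0451 0.0522] y [-0.0079  0.0084]
lid angle 0.037 n 2866 mean u,w 0.0839 0.0103
```

Now the sprung part, slower.

Request:
{"op": "send_rows", "data": {
  "motion": [
    [[-0.09, 0, 0.1], [0, 0, 0], -1],
    [[-0.08, 0, 0.11], [0, 0, 0], -1],
    [[-0.07, 0, 0.12], [0, 0, 0], -1],
    [[-0.07, 0, 0.12], [0, 0, 0], -1],
    [[-0.06, 0, 0.12], [0, 0, 0], -1],
    [[-0.05, 0, 0.12], [0, 0, 0], -1],
    [[-0.04, 0, 0.1], [0, 0, 0], -1],
    [[-0.04, 0, 0.1], [0, 0, 0], -1],
    [[-0.03, 0, 0.1], [0, 0, 0], -1]
  ]
}}

```text
time_s: 24.7
ee_pos: [0.5324, 0.077, 0.064]
eef_rot: [3.142, 0.0, -0.205]
force: [-1.0, -0.3, 2.5]
grip_width: 0.0007
grip_force: 1.2
```

```bash
python3 -c "
from h import *
togo();clamp();lidang()"
```

```text
t 24.7 p [0.5324 0.077  0.064 ] case [-0.013   0.0006] F [-1.  -0.3  2.5] w 0.0007 1.2
turn units [0.    0.003 0.002]
scene clamp n 94 v [0.0497 0.0604 0.0744] w [0.017  0.0241 0.0276] y [-0.008  0.008]
lid angle 0.035 n 2819 mean u,w 0.0836 0.0101
```

Request:
{"op": "send_rows", "data": {
  "motion": [
    [[-0.02, 0, 0.07], [0, 0, 0], -1],
    [[-0.02, 0, 0.07], [0, 0, 0], -1],
    [[-0.01, 0, 0.07], [0, 0, 0], -1],
    [[-0.01, 0, 0.07], [0, 0, 0], -1],
    [[0, 0, 0.07], [0, 0, 0], -1],
    [[0, 0, 0.06], [0, 0, 0], -1],
    [[0, 0, 0.05], [0, 0, 0], -1],
    [[0, 0, 0], [0, 0, 0], -1]
  ]
}}

```text
time_s: 25.65
ee_pos: [0.531, 0.0773, 0.0517]
eef_rot: [-3.141, -0.0, -0.205]
force: [-7.4, -0.7, 16.1]
grip_width: 0.0006
grip_force: 8.1
```

```bash
python3 -c "
from h import *
togo();clamp();lidang()"
```

```text
t 25.65 p [0.531  0.0773 0.0517] case [-0.0115  0.0005] F [-7.4 -0.7 16.1] w 0.0006 8.1
turn units [-0.001 -0.003  0.003]
scene clamp n 79 v [0.0516 0.0604 0.0727] w [0.0088 0.0155 0.0192] y [-0.008   0.0079]
lid angle 0.003 n 2931 mean u,w 0.0836 0.0072
```

16 N, and the lid is nearly shut. A few more millimetres to make sure the clamp snaps home.

Request:
{"op": "send_rows", "data": {
  "motion": [
    [[0, 0, 0.04], [0, 0, 0], -1],
    [[0, 0, 0.04], [0, 0, 0], -1],
    [[0, 0, 0.03], [0, 0, 0], -1],
    [[0, 0, 0], [0, 0, 0], -1]
  ]
}}

```text
time_s: 26.2
ee_pos: [0.5313, 0.0773, 0.0512]
eef_rot: [-3.141, -0.002, -0.205]
force: [-23.6, -1.9, 49.5]
grip_width: 0.0008
grip_force: 24.9
```

```bash
python3 -c "
from h import *
togo();clamp();lidang()"
```

```text
t 26.2 p [0.5313 0.0773 0.0512] case [-0.0118  0.0005] F [-23.6  -1.9  49.5] w 0.0008 24.9
turn units [-0.003 -0.014  0.004]
scene clamp n 78 v [0.0517 0.0606 0.0727] w [0.0092 0.0149 0.0188] y [-0.0079  0.0082]
lid angle 0.001 n 2881 mean u,w 0.0837 0.0073
```

Force climbed with almost no movement, so it's on the hard stop. Backing off gently and checking.

Request:
{"op": "send_rows", "data": {
  "motion": [
    [[0, 0, -0.1], [0, 0, 0], -1],
    [[0, 0, -0.1], [0, 0, 0], -1],
    [[0, 0, -0.2], [0, 0, 0], -1],
    [[0, 0, -0.5], [0, 0, 0], -1],
    [[0, 0, -0.8], [0, 0, 0], -1],
    [[0, 0, -0.8], [0, 0, 0], -1],
    [[0, 0, -0.8], [0, 0, 0], -1],
    [[0, 0, -0.8], [0, 0, 0], -1],
    [[0, 0, 0], [0, 0, 0], -1],
    [[0, 0, 0], [0, 0, 0], -1]
  ]
}}

```text
time_s: 27.35
ee_pos: [0.5308, 0.0773, 0.1699]
eef_rot: [3.142, -0.0, -0.205]
force: [-0.1, -0.6, -0.5]
grip_width: 0.0005
grip_force: 0.0
```

```bash
python3 -c "
from h import *
togo();clamp();lidang()
a=cam('scene');save('end',cv2.resize(a['pixels'][120:390,100:500],(800,540),interpolation=cv2.INTER_CUBIC))"
```

```text
t 27.35 p [0.5308 0.0773 0.1699] case [-0.0114  0.0006] F [-0.1 -0.6 -0.5] w 0.0005 0.0
turn units [ 0.    -0.     0.002]
scene clamp n 169 v [0.053  0.0748 0.1022] w [0.0098 0.0158 0.0193] y [-0.008   0.0079]
lid angle 0.001 n 3118 mean u,w 0.0795 0.0072
```

View pics/end.png

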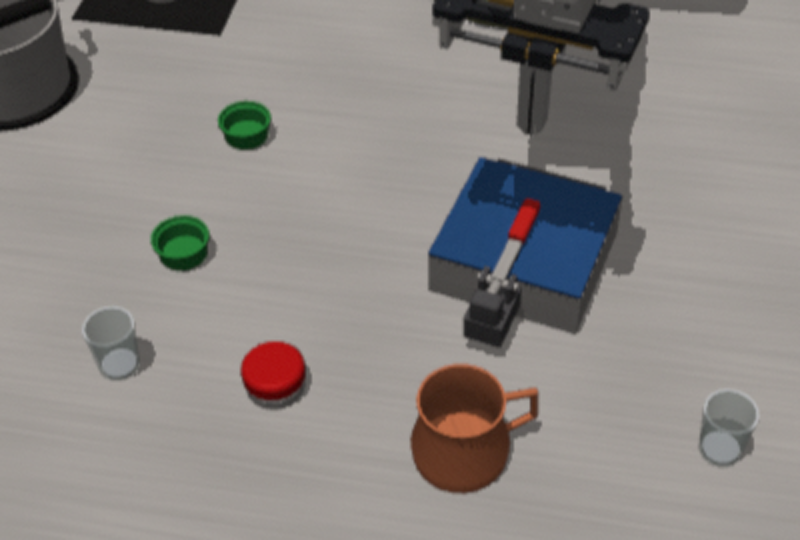

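The picture shows the blue lid flat on the case at (525,225), with the red clamp lying over it at (525,215), grip upper face level at about z = 81 mm. It stayed there after the arm let go. The jug, glasses, leveller and green cups are where they were.

```bash
python3 -c "
from station import *
print(hand_in())"
```

```text
the job is handed in; nothing more can be done
None
```

The steel basket is in the wash case, open side up, with the blue lid shut and the red clamp snapped home. I handed the job in at about 27 s of the 70 s allowed; peak wrist force read about 55 N, and the jug, glasses, distribution tool and green look-alikes were left alone.

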